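Close up the canister row under the kitchen shelf

ROBOT

A 6-joint arm with a two-finger parallel gripper is mounted at the origin on the work surface. World frame = base frame: x ahead of the robot, y to its left, z up, the work surface at z = 0. Lengths are in m, angles in rad, forces in N, time in s.
With the tool pointing down it reaches from about 0.35 to 0.975 m from the base axis. Payload 4.9 kg.
Tool frame: the origin (TCP) lies at the very end of the fingers, on their centre line; the grasp point (between the pads) lies ctrl.hold_point_z behind it (ctrl.hold_point_z is the distance from the TCP to the grasp point, in m); z points along the fingers, y is the line along which they close (so a half turn about z gives the same grasp; the last joint's range is limited). The gripper opens to 85 mm and grips with 20 to 120 N. Pads are 22 mm wide; open, the fingers measure 114 mm over their backs; the gripper's body (76 mm by 85 mm) begins 54 mm behind the grasp point. The pads swing forward as they close: fully open they stand 13 mm farther back than shut.
Start: joints at [1.094, 0.053, 1.613, -0, 1.476, -0.119], TCP at [0.219, 0.585, 0.231] pointing down, gripper open.
Joint ranges: [-3.01, 3.01], [-1.01, 2.22], [0.06, 2.58], [-1.02, 4.17], [0.09, 2.62], [-3.14, 3.14]. Speed limits (rad/s): [2.57, 2.57, 3.14, 3.14, 3.14, 3.14].

INTERFACE

Orientations are given as a rotation vector (axis times angle).
In Python, from station import ctrl gives the robot as it stands. The module is installed in compiled form; this text tells all that it offers.
- The arm moves only by the tool jog_arm, never from a script. Its argument "deltas" is a list of rows, each a list of 3 entries, a list of its own where there are three numbers: the closure, from -1 (fully open) to 1 (shut), then the shift along the world's x, y, z scaled (see below), then the turn, a rotation vector about the world's x, y, z scaled (see below). A call has 1 to 12 rows; each row is the pose to reach, as a shift and turn from the pose commanded when the call began, turning the shorter way round; what a row does not reach only later rows make up. The controller multiplies each number of a shift by 0.4 m and each number of a turn by 180 degrees. A row lasts 1/12 s, in which the tool goes at most 41.7 mm and 7.16 degrees, less where a joint would pass 70% of its speed; a pose out of reach is approached as far as the arm can. A call with a number of a shift or a turn outside -1 to 1 is refused whole. A call with a gripper value outside its range is refused whole. The fingers move at their own pace and stop on an object; "squeeze" is the grip in N (left out, the last holds). Time passes only in rows, so rows that repeat a pose let the fingers close. It gives the time, the measured TCP pose, the force, the opening and the grip force at its end, in the units of the state.
- ctrl.get_obs(): the state, without advancing time (a new reading comes with each control period).
- ctrl.get_image(name): name is "scene" or "top" or "wrist"; returns the picture (480x640x3 uint8, red, green, blue); there is no depth.
- ctrl.get_calibration(name): a dict with "K" (3x3 intrinsics, pixels), "extrinsics" (4x4, takes a point from world to camera coordinates). Camera axes: x right, y down, z forward; pixel columns grow to the right and rows downward; lengths in m; the calibration is good to about 2 mm. A picture is of the moment at which its call begins: read the wrist's pose just before it. get_calibration takes no time and is no camera call; for the wrist camera it gives the pose at the moment of the call.
- ctrl.finish_job(): hands the job in; it is judged then, once.
The state is a dict: "t": time; "q": joint angles; "dq": joint speeds; "effort": joint torques, N m; "tool_pos": TCP position; "tool_rot": TCP orientation; "contact_force": force on the tool from outside, world axes, zero at the start; "wrist_torque": the same for the moment, N m; "opening": finger opening in m; "grip_force": force on a finger pad.
Only numpy, scipy, OpenCV 4.12 (cv2) and the standard library are available. Lean on these libraries where they do the work, as an engineer would, in place of code of your own. Each camera call takes 0.05 s, during which the arm holds its last target. There are 200 camera calls.

TASK

Tidy the canister rack: move the white canister along its tray until it butts flush against the steel bin, and only then lift the red canister over the tray's front lip, in under the shelf, and butt it flush against the white one, so that bin, white and red stand in one closed, straight row with no gaps, the fins to the front. Keep both canisters upright, leave everything else on the worktop where it is, and let go.

Things in the scene. Friction and masses are not known exactly. Their poses are not given: they have to be found in the camera images.
- rack: Fixed wooden tray lying along y on the worktop with a shelf over most of its depth, open in front and behind; place and yaw vary. Origin: centre of the tray's underside, on the worktop; x away from the robot (front is -x), y along the tray. Floor 6 mm above the worktop, inside x -65 to +65 mm; lips 6 mm thick along front and back, their tops 14 mm above the worktop
- shelf_edge (a point): middle of the lower front edge of the rack's glass shelf, 265 mm above the worktop, at rack x -39, y 0. The wooden edge strip is 8 mm thick, 25 high, the glass behind it runs back to rack x +108; 350 mm long in y. Two thin posts at rack x +88, y +-165 mm carry it; three spice jars stand on its rear, to 330 mm above the worktop
- white_canister: White canister, starts in the tray between steel bin and salt box, touching neither; free to move along the tray. Size in mm: 90 wide (y), 120 deep (x), 120 high plus a 10 mm wooden lid; on the lid a grip fin. Total height 164 mm, 0.3 to 0.6 kg, loose. Origin: centre of the underside; z up, front is -x, where the fin is
- white_canister_fin (a point): the white canister's upright dark wooden grip fin: 14 mm thick (y), 30 long (x), 34 high; this point is its centre, 147 mm above the canister's base and 22 mm in front (-x) of its middle. The lid's face is 130 mm above the base
- red_canister: Red canister, starts on the worktop to the left or right in front of the rack. The gap in the tray does not take it until the white one is home; then the gap is 130 mm wide. Size in mm: 90 wide (y), 120 deep (x), 120 high plus a 10 mm wooden lid; on the lid a grip fin. Total height 164 mm, 0.3 to 0.6 kg, loose. Origin: centre of the underside; z up, front is -x, where the fin is
- red_canister_fin (a point): the red canister's upright dark wooden grip fin: 14 mm thick (y), 30 long (x), 34 high; this point is its centre, 147 mm above the canister's base and 22 mm in front (-x) of its middle. The lid's face is 130 mm above the base
- steel_bin: Steel box with a black lid, fixed at one end of the tray (left or right varies), 120 deep (x), 55 wide (y), 90 high mm. Origin: centre of its underside, on the tray floor; axes as the rack's
- salt_box: Pale wooden salt box with cork top, fixed at the other end of the tray, 120 x 55 x 85 mm, origin and axes likewise. The two boxes' inner faces are 220 mm apart
- jar: bystander: amber jar with brass cap, 80 mm diameter, 105 high, loose; origin centre of underside
- mug: bystander: blue mug, 76 mm diameter, 85 high, handle on its +y side, loose; origin centre of underside
- oil: bystander: tall green oil bottle, 64 mm diameter, 235 high, loose, right of the rack; origin centre of underside
- mill: bystander: dark wooden pepper mill, 56 mm diameter, 200 high, loose, left of the rack; origin centre of underside
- bowl: bystander: black bowl, 100 mm diameter, 50 high, loose; origin centre of underside
- spatula: bystander: black spatula 240 mm long lying flat along its x axis, loose
Things that resemble listed ones, but are neither listed nor needed, are in the scene too. What is shaped like the red_canister but green is not meant.

How it is judged:
On the way, in this order (a step that is already met when the one before it is completed fails the run):
1. the white canister is flush against the steel bin while the red one is still out of the tray ((y of white_canister in the frame of steel_bin between 0.0695 and 0.0757 m or y of white_canister in the frame of steel_bin between -0.0757 and -0.0695 m) and x of white_canister_fin in the frame of rack below -0.008 m and x of white_canister in the frame of rack between -0.011 and 0.011 m and z of white_canister in the frame of rack between 0.003 and 0.01 m and angle between white_canister's own z axis and vertical below 0.05 rad and angle between the x axis of white_canister and the x axis of steel_bin, either way round below 0.05 rad and (x of red_canister in the frame of rack below -0.08 m or y of red_canister in the frame of rack above 0.2 m or y of red_canister in the frame of rack below -0.2 m)), for 0.2 s.
2. the red canister stands in the tray flush against the white one (((y of white_canister in the frame of steel_bin between 0.0695 and 0.0757 m and y of red_canister in the frame of steel_bin between 0.1575 and 0.1685 m and y of red_canister in the frame of white_canister between 0.087 and 0.0933 m) or (y of white_canister in the frame of steel_bin between -0.0757 and -0.0695 m and y of red_canister in the frame of steel_bin between -0.1685 and -0.1575 m and y of red_canister in the frame of white_canister between -0.0933 and -0.087 m)) and x of each of white_canister_fin, red_canister_fin in the frame of rack below -0.008 m and x of white_canister in the frame of rack between -0.011 and 0.011 m and z of white_canister in the frame of rack between 0.003 and 0.01 m and angle between each of white_canister, red_canister's own z axis and vertical below 0.05 rad and angle between the x axis of each of white_canister, red_canister and the x axis of steel_bin, either way round below 0.05 rad and x of red_canister in the frame of rack between -0.011 and 0.011 m and z of red_canister in the frame of rack between 0.003 and 0.01 m), for 0.2 s.
At the end, for the whole second after the job is handed in: White canister against the steel bin and red canister against the white one, each gap at most 3 mm, both upright on the tray floor, square with the bin (within 0.05 rad), fins to the front, at rest (all of step 2 and linear speed of each of white_canister, red_canister below 0.01 m/s); the robot touches nothing.
It fails at once if a canister is tipped by more than about 30 degrees (angle between any of white_canister, red_canister's own z axis and vertical above 0.52 rad).
It fails at once if something else on the worktop is pushed more than 25 mm or knocked over (distance of any of jar, mug, oil, mill, bowl, spatula from where it was at the start of the episode above 0.025 m or angle between any of jar, mug, oil, mill, bowl's own z axis and vertical above 0.5 rad).
It also fails if it takes over 56 s, if anything falls off the work surface, if the arm or the gripper's body presses on something with over 40 N, if the wrist force passes 120 N, or if a joint passes its speed limit or range.

## Working session

There is one attempt and no reset: what is moved stays moved. The work goes in short steps, Python scripts to look and compute and a tool call to move; the robot and the scene stay as the last step left them, time stands still between calls to the robot, and variables do not carry over. Pictures are saved under pics/ and viewed, at most 10 in all, crops included, and the job is handed in when it is done.

Besides the shell and the picture viewer there is one more tool, called after "Request:" as name([rows], argument=value, ...), one row to a line, values as JSON. jog_arm: Moves the arm, as the interface text tells. Its arguments: {"type":"object","properties":{"deltas":{"type":"array","items":{"type":"array"}},"squeeze":{"type":"number"}},"required":["deltas"]}

```bash
mkdir -p pics
cat > h.py <<'E'
import numpy as np, cv2
from station import ctrl
def snap(n,f):
    im=ctrl.get_image(n); cv2.imwrite(f'pics/{f}.png',im[:,:,::-1]); return im
def load(f): return cv2.imread(f'pics/{f}.png')
def ray(n,uv,c=None):
    c=c or ctrl.get_calibration(n); K=np.array(c['K']);T=np.array(c['extrinsics'])
    d=T[:3,:3].T@np.linalg.inv(K)@np.array([uv[0],uv[1],1.]); return -T[:3,:3].T@T[:3,3],d/np.linalg.norm(d)
def onz(n,uv,z,c=None):
    o,d=ray(n,uv,c); return o+d*(z-o[2])/d[2]
def tri(r1,r2):
    (a,d),(b,e)=r1,r2; s=np.linalg.lstsq(np.c_[d,-e],b-a,rcond=None)[0]
    p,q=a+s[0]*d,b+s[1]*e; return (p+q)/2,np.linalg.norm(p-q)
def proj(n,p,c=None):
    c=c or ctrl.get_calibration(n); T=np.array(c['extrinsics']); x=np.array(c['K'])@(T[:3,:3]@np.array(p)+T[:3,3]); return x[:2]/x[2]
E
python3 - <<'E'
from h import *
np.set_printoptions(precision=3,suppress=True)
snap('scene','s0');snap('top','t0');snap('wrist','w0')
for n in('scene','top','wrist'):
    c=ctrl.get_calibration(n);o,d=ray(n,(320,240));print(n,np.array(c['K'])[0,0],o,d)
o=ctrl.get_obs();print(o['t'],o['tool_pos'],o['tool_rot'],o['opening'],ctrl.hold_point_z)
E
```

```text
scene 524.8660944469314 [ 0.078 -0.243  1.46 ] [ 0.276  0.148 -0.95 ]
top 573.0621864015187 [0.175 0.009 1.341] [ 0.23  -0.022 -0.973]
wrist 400.9477433948215 [0.154 0.61  0.373] [ 0.259 -0.1   -0.961]
0.15 [0.219 0.585 0.23 ] [-0.559 -3.091  0.002] 0.08531834513457048 0.0187
```

View pics/s0.png

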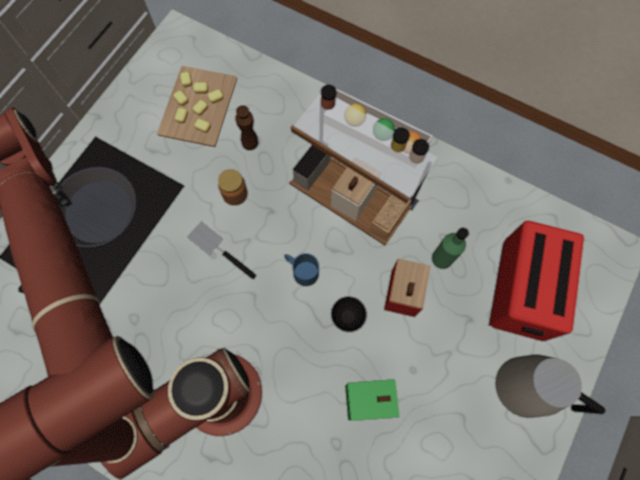

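View pics/t0.png

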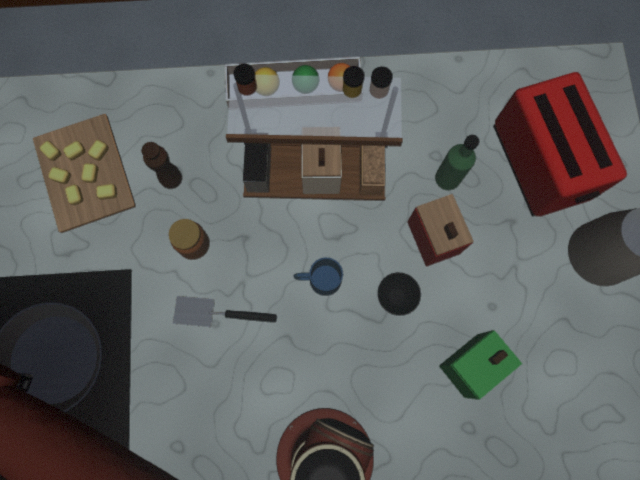

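Run:
```python
from h import *
t=load('t0')[125:275,220:490]; s=load('s0')[150:320,285:435]
a=cv2.resize(t,(800,444),interpolation=cv2.INTER_CUBIC); cv2.imwrite('pics/c1.png',a)
b=cv2.resize(s,(529,600),interpolation=cv2.INTER_CUBIC); cv2.imwrite('pics/c2.png',b)
```

```text
(no output)
```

View pics/c1.png

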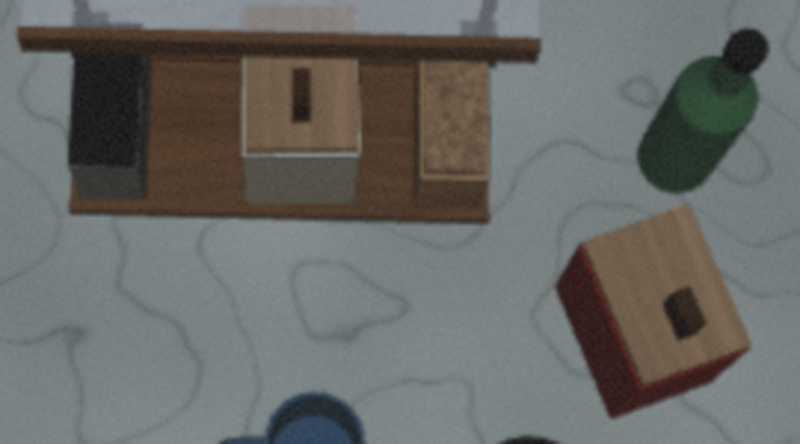

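View pics/c2.png

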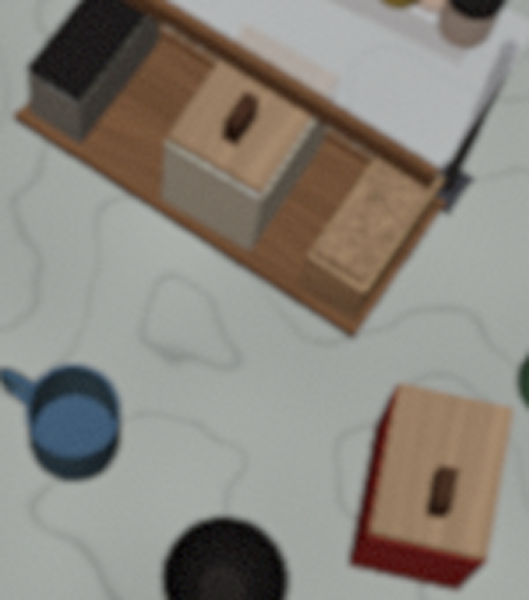

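Top view (crop 1): the steel bin is at about (256,160) on the left and the salt box at (373,165) on the right, with the white canister's fin at (322,157). The red canister with the wooden lid has its fin at (451,231), and its front is turned towards the lower right.
Could be taken for the red canister: the red-bodied wooden lid (451,231), the green lookalike (490,357), the red toaster (560,140), and the white canister in the tray (322,157). I choose (451,231), and the crop confirms a red body, wooden lid and dark fin.

```bash
cat > m.py <<'E'
from h import *
np.set_printoptions(precision=4,suppress=True)
T=lambda u,v:(220+u/2.963,125+v/2.96); S=lambda u,v:(285+u/3.527,150+v/3.529)
g={n:cv2.cvtColor(load(f),cv2.COLOR_BGR2GRAY) for n,f in(('top','t0'),('scene','s0'))}
def sub(n,p):
    q=cv2.cornerSubPix(g[n],np.float32([[p]]),(4,4),(-1,-1),(3,40,.01))[0,0]
    return q if np.hypot(*(q-p))<3 else np.array(p)
P={}
for k,a,b in [('rBL',(583,243),(400,385)),('rBR',(687,205),(511,407)),('rFR',(748,347),(482,558)),('rFL',(643,385),(370,542)),
 ('wFL',(242,154),(165,142)),('wFR',(359,154),(260,192)),('rackFL',(70,212),(15,117)),('rackFR',(489,221),(352,335)),('shelfR',(540,60),(437,200)),
 ('binFL',(68,165),(30,71)),('binFR',(135,165),(80,100)),('saltFL',(420,178),(309,257)),('saltFR',(488,178),(365,292))]:
    u,v=sub('top',T(*a)),sub('scene',S(*b)); p,e=tri(ray('top',u),ray('scene',v)); P[k]=p; print(k,u,v,p,'err%.4f'%e)
if __name__=='__main__':
    d=lambda a,b:np.linalg.norm(P[a]-P[b])
    print('red w',d('rBL','rBR'),d('rFL','rFR'),'d',d('rBL','rFL'),d('rBR','rFR'),'white w',d('wFL','wFR'),'rack',d('rackFL','rackFR'))
    c=sum(P[k] for k in('rBL','rBR','rFR','rFL'))/4; a=(P['rBL']+P['rBR']-P['rFL']-P['rFR'])/2; b=(P['rBL']+P['rFL']-P['rBR']-P['rFR'])/2
    print('red c',c,'yaw',np.degrees(np.arctan2(a[1],a[0])),np.degrees(np.arctan2(-b[0],b[1])))
    for l,r in(('rackFL','rackFR'),('wFL','wFR'),('binFL','saltFR')):
        b=P[l]-P[r];print(l,'yaw',np.degrees(np.arctan2(-b[0],b[1])),'mid',(P[l]+P[r])/2)
    for n in('top','scene'):   # dark fin masks
        im=load({'top':'t0','scene':'s0'}[n]).astype(int);
        for c0 in ([(322,157),(451,231)] if n=='top' else [(353,184),(411,289)]):
            x,y=c0;w=im[y-13:y+14,x-13:x+14];m=(w.sum(2)<190).astype(np.uint8);k,l,s,ce=cv2.connectedComponentsWithStats(m)
            j=l[13,13];print(n,c0,s[j],ce[j]+[x-13,y-13])
E
python3 m.py
```

```text
rBL [415.464  206.5716] [397.2549 258.533 ] [ 0.5296 -0.2369  0.1087] err0.0000
rBR [451.8596 194.2568] [429.8823 265.3301] [ 0.552  -0.32    0.1166] err0.0024
rFR [473.2133 241.5371] [422.2957 308.4548] [ 0.4402 -0.3539  0.1146] err0.0000
rFL [436.5966 254.5363] [389.905  303.5846] [ 0.4202 -0.2771  0.082 ] err0.0048
wFL [301.1348 176.9307] [331.0751 189.2236] [0.6147 0.0147 0.114 ] err0.0012
wFR [341.4833 176.5829] [359.6183 205.7354] [ 0.6126 -0.077   0.1076] err0.0023
rackFL [242.7122 196.909 ] [288.0936 182.8349] [ 0.6148  0.1616 -0.0046] err0.0019
rackFR [384.7098 200.0186] [384.4648 245.7074] [ 0.5842 -0.1862 -0.0063] err0.0000
shelfR [400.4688 145.7798] [408.9013 206.6733] [ 0.6377 -0.2002  0.2032] err0.0016
binFL [242.4027 179.398 ] [292.5025 168.4012] [0.6313 0.1518 0.0757] err0.0017
binFR [265.5619 180.7432] [306.4775 178.0077] [0.6185 0.0969 0.0924] err0.0015
saltFL [360.9603 184.1353] [371.5924 222.071 ] [ 0.6067 -0.1245  0.0583] err0.0008
saltFR [384.4781 185.6919] [388.4874 232.743 ] [ 0.6022 -0.1804  0.0541] err0.0020
red w 0.08640535289742614 0.08578537086919255 d 0.11952215823394996 0.11689387883177406 white w 0.09198102541923285 rack 0.3491552388430321
red c [ 0.4855 -0.297   0.1055] yaw 18.524613538205813 14.851123358644527
rackFL yaw -5.030154530059697 mid [ 0.5995 -0.0123 -0.0055]
wFL yaw -1.3219996301213492 mid [ 0.6136 -0.0312  0.1108]
binFL yaw -5.009573689985984 mid [ 0.6167 -0.0143  0.0649]
top (322, 157) [ 10   4   6  18 107] [321.4766 156.5794]
top (451, 231) [  6   4  14  18 160] [450.3625 230.35  ]
scene (353, 184) [ 9  6  8 13 63] [352.6508 183.4603]
scene (411, 289) [ 9  7  7 13 65] [409.7538 289.0769]
```

Request:
jog_arm([
  [-1,[0.5,-0.8,0.45],[0,0,0.094]],
  [-1,[0.5,-0.8,0.45],[0,0,0.094]],
  [-1,[0.5,-0.8,0.45],[0,0,0.094]],
  [-1,[0.5,-0.8,0.45],[0,0,0.094]],
  [-1,[0.5,-0.8,0.45],[0,0,0.094]],
  [-1,[0.5,-0.8,0.45],[0,0,0.094]],
  [-1,[0.5,-0.8,0.45],[0,0,0.094]],
  [-1,[0.5,-0.8,0.45],[0,0,0.094]],
  [-1,[0.5,-0.8,0.45],[0,0,0.094]],
  [-1,[0.5,-0.8,0.45],[0,0,0.094]],
  [-1,[0.5,-0.8,0.45],[0,0,0.094]],
])

```text
t: 1.07
tool_pos: [0.4221, 0.2613, 0.4153]
tool_rot: [0.109, 3.133, 0.001]
contact_force: [-1.0, 0.6, 1.0]
opening: 0.0851
grip_force: 0.0
```

Request:
jog_arm([
  [-1,[0,-0.8,0.0],[0,-0.167,0]],
  [-1,[0,-0.8,0.0],[0,-0.167,0]],
  [-1,[0,-0.8,0.0],[0,-0.167,0]],
  [-1,[0,-0.8,0.0],[0,-0.167,0]],
  [-1,[0,-0.8,0.0],[0,-0.167,0]],
  [-1,[0,-0.8,0.0],[0,-0.167,0]],
  [-1,[0,-0.8,0.0],[0,-0.167,0]],
  [-1,[0,-0.8,0.0],[0,-0.167,0]],
  [-1,[0,-0.8,0.0],[0,-0.167,0]],
  [-1,[0,-0.8,0.0],[0,-0.167,0]],
  [-1,[0,-0.8,0.0],[0,-0.167,0]],
])

```text
t: 1.98
tool_pos: [0.4189, -0.0541, 0.4109]
tool_rot: [0.082, 2.616, 0.023]
contact_force: [0.1, 0.4, -1.4]
opening: 0.0856
grip_force: 0.0
```

Run:
```python
from h import *
import pickle
np.set_printoptions(precision=3,suppress=True)
c=ctrl.get_calibration('wrist');snap('wrist','w1');pickle.dump(c,open('w1.pkl','wb'))
o=ctrl.get_obs();print(o['t'],o['tool_pos'],o['tool_rot'])
```

```text
2.0333 [ 0.419 -0.053  0.411] [0.079 2.616 0.023]
```

Request:
jog_arm([
  [-1,[0,-0.4,0.0],[0,0,0]],
  [-1,[0,-0.4,0.0],[0,0,0]],
  [-1,[0,-0.4,0.0],[0,0,0]],
  [-1,[0,-0.4,0.0],[0,0,0]],
  [-1,[0,-0.4,0.0],[0,0,0]],
  [-1,[0,-0.4,0.0],[0,0,0]],
])

```text
t: 2.53
tool_pos: [0.4195, -0.2142, 0.4104]
tool_rot: [0.081, 2.618, 0.025]
contact_force: [0.3, 0.5, 1.2]
opening: 0.0855
grip_force: 0.0
```

Run:
```python
from h import *
import pickle
np.set_printoptions(precision=3,suppress=True)
c=ctrl.get_calibration('wrist');snap('wrist','w2');pickle.dump(c,open('w2.pkl','wb'))
o=ctrl.get_obs();print(o['t'],o['tool_pos'],o['tool_rot'])
```

```text
2.5833 [ 0.42  -0.213  0.411] [0.079 2.617 0.024]
```

View pics/w1.png

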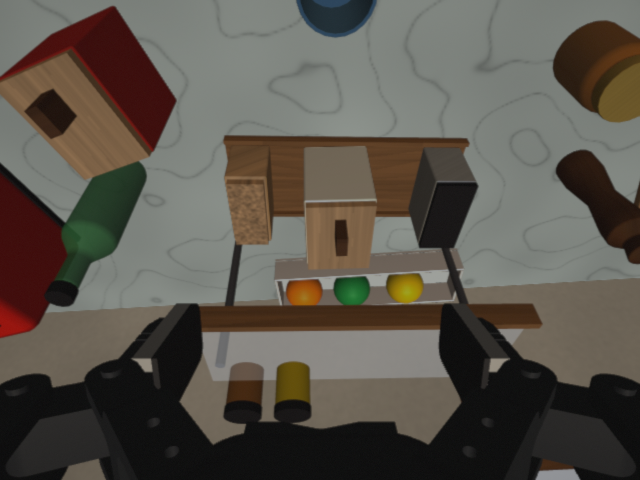

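View pics/w2.png

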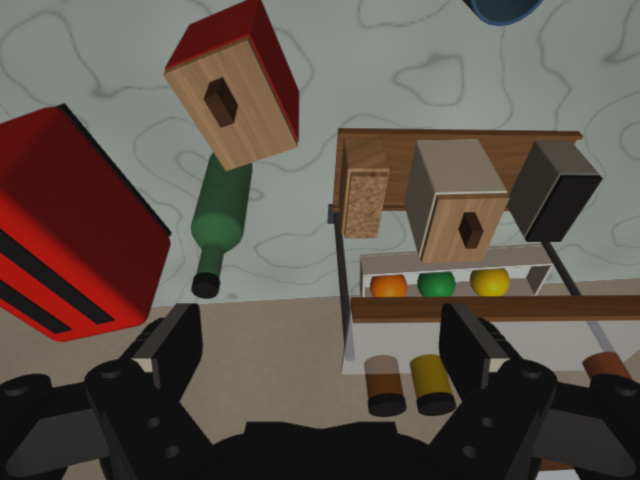

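```bash
cat > m2.py <<'E'
from h import *
import pickle
np.set_printoptions(precision=4,suppress=True)
C=[pickle.load(open(f'w{i}.pkl','rb')) for i in(1,2)]; g=[cv2.cvtColor(load(f'w{i}'),cv2.COLOR_BGR2GRAY) for i in(1,2)]
def sub(i,p):
    q=cv2.cornerSubPix(g[i],np.float32([[p]]),(5,5),(-1,-1),(3,40,.01))[0,0]
    return q if np.hypot(*(q-p))<7 else np.array(p)
P={}
for k,a,b in [('rFR',(4,80),(165,70)),('rFL',(83,28),(250,38)),('rBL',(150,155),(298,145)),('rBR',(88,178),(226,170)),
 ('wFR',(304,200),(432,193)),('wFL',(375,202),(507,195)),('wBR',(308,268),(420,262)),('wBL',(371,268),(482,262)),
 ('rackFR',(225,137),(338,130)),('rackFL',(467,140),(580,132)),('shelfR',(200,306),(352,297)),('saltFR',(227,180),(346,170)),('saltFL',(270,178),(388,168)),('binFR',(424,182),(553,175)),('binFL',(475,184),(602,175))]:
    u,v=sub(0,a),sub(1,b); p,e=tri(ray('',u,C[0]),ray('',v,C[1])); P[k]=p; print(k,u,v,p,'err%.4f'%e)
d=lambda a,b:np.linalg.norm(P[a]-P[b])
for s in 'rw':
    print(s,'w',d(s+'BL',s+'BR'),d(s+'FL',s+'FR'),'d',d(s+'BL',s+'FL'),d(s+'BR',s+'FR'))
    c=sum(P[s+k] for k in('BL','BR','FR','FL'))/4; a=(P[s+'BL']+P[s+'BR']-P[s+'FL']-P[s+'FR'])/2; b=(P[s+'BL']+P[s+'FL']-P[s+'BR']-P[s+'FR'])/2
    y=np.arctan2(a[1],a[0]); print('c',c,'yaw',np.degrees(y),np.degrees(np.arctan2(-b[0],b[1])),'fin',c[:2]-.022*np.array([np.cos(y),np.sin(y)]))
for l,r in(('rackFL','rackFR'),('binFL','saltFR')):
    b=P[l]-P[r];y=np.arctan2(-b[0],b[1]);m=(P[l]+P[r])/2;print(l,d(l,r),'yaw',np.degrees(y),'mid',m)
E
python3 m2.py
```

```text
rFR [ 1.5277 78.3261] [163.4951  73.4305] [ 0.447  -0.3586  0.1041] err0.0055
rFL [83. 28.] [247.4851  37.9959] [ 0.4214 -0.2737  0.079 ] err0.0186
rBL [148.8615 155.6468] [296.6296 145.5047] [ 0.5255 -0.2351  0.1292] err0.0008
rBR [ 92.0895 177.3007] [225.6074 170.6936] [ 0.5656 -0.3233  0.108 ] err0.0020
wFR [303.5483 202.2354] [434.818  194.4879] [ 0.6073 -0.0749  0.1268] err0.0002
wFL [376.8491 200.7227] [507.7295 192.498 ] [0.6126 0.0148 0.1258] err0.0004
wBR [308. 268.] [420.4174 259.6641] [ 0.7241 -0.0785  0.1316] err0.0028
wBL [371. 268.] [482. 262.] [0.7376 0.0119 0.1293] err0.0004
rackFR [223.9765 135.1218] [337.7259 127.8003] [ 0.5831 -0.1844  0.0008] err0.0001
rackFL [467.3809 138.5033] [583.1613 136.8204] [0.6036 0.1526 0.0234] err0.0075
shelfR [196.0113 303.0896] [348.6657 297.5097] [ 0.6299 -0.19    0.2532] err0.0030
saltFR [224.3963 177.6732] [347.4339 170.2955] [ 0.5996 -0.177   0.0776] err0.0003
saltFL [266.286  178.8313] [389.4884 170.5706] [ 0.6032 -0.123   0.0799] err0.0009
binFR [424. 182.] [553. 175.] [0.6054 0.076  0.1053] err0.0011
binFL [477.8338 184.5922] [602.5093 177.7662] [0.6229 0.1498 0.0955] err0.0010
r w 0.09911842038537155 0.09216720163857081 d 0.12185111703608999 0.12379110509057402
c [ 0.4899 -0.2977  0.1051] yaw 18.379042367236988 20.765547378596413 fin [ 0.469  -0.3046]
w w 0.09146672860397563 0.08993922971054467 d 0.1251172200867607 0.11689383224209308
c [ 0.6704 -0.0317  0.1284] yaw -1.5343130018212547 -5.952773726687712 fin [ 0.6484 -0.0311]
rackFL 0.3383326438825428 yaw -3.485352784256715 mid [ 0.5934 -0.0159  0.0121]
binFL 0.3281450114686176 yaw -4.081311649903228 mid [ 0.6112 -0.0136  0.0866]
```

```bash
cat > m3.py <<'E'
import io,contextlib
with contextlib.redirect_stdout(io.StringIO()):
    import m2, m
from h import *
V={'rFR':[(583,243)]}
top={'rBL':(583,243),'rBR':(687,205),'rFR':(748,347),'rFL':(643,385),'wFL':(242,154),'wFR':(359,154),'rackFL':(70,212),'rackFR':(489,221),'shelfR':(540,60),'saltFL':(420,178),'saltFR':(488,178),'binFL':(68,165),'binFR':(135,165)}
sc={'rBL':(400,385),'rBR':(511,407),'rFR':(482,558),'rFL':(370,542),'wFL':(165,142),'wFR':(260,192),'rackFL':(15,117),'rackFR':(352,335),'shelfR':(437,200),'binFL':(30,71),'binFR':(80,100),'saltFL':(309,257),'saltFR':(365,292)}
w={'rFR':((4,80),(165,70)),'rFL':((83,28),(250,38)),'rBL':((150,155),(298,145)),'rBR':((88,178),(226,170)),'wFR':((304,200),(432,193)),'wFL':((375,202),(507,195)),'wBR':((308,268),(420,262)),'wBL':((371,268),(482,262)),'rackFR':((225,137),(338,130)),'rackFL':((467,140),(580,132)),'shelfR':((200,306),(352,297)),'saltFR':((227,180),(346,170)),'saltFL':((270,178),(388,168)),'binFR':((424,182),(553,175)),'binFL':((475,184),(602,175))}
Z={'rB':.13,'rF':.13,'wF':.136,'wB':.136,'ra':.014,'sh':.265,'sa':.091,'bi':.096}
for k in w:
    z=Z[k[:2]];r=[]
    if k in top:r+=[onz('top',m.sub('top',m.T(*top[k])),z)[:2],onz('scene',m.sub('scene',m.S(*sc[k])),z)[:2]]
    else:r+=[[np.nan]*2]*2
    r+=[onz('',m2.sub(i,w[k][i]),z,m2.C[i])[:2] for i in(0,1)]
    print(k,np.round(np.array(r)*1000).astype(int if k in top else float).tolist())
E
python3 m3.py
```

```text
rFR [[437, -349], [436, -353], [434, -337], [439, -349]]
rFL [[413, -267], [406, -275], [397, -244], [414, -267]]
rBL [[524, -233], [522, -237], [525, -235], [525, -235]]
rBR [[547, -316], [549, -319], [549, -307], [551, -317]]
wFR [[601, -75], [603, -81], [599, -74], [600, -78]]
wFL [[606, 15], [607, 10], [604, 13], [603, 9]]
wBR [[nan, nan], [nan, nan], [721.0, -78.0], [717.0, -80.0]]
wBL [[nan, nan], [nan, nan], [729.0, 11.0], [730.0, 8.0]]
rackFR [[578, -183], [577, -187], [575, -181], [575, -185]]
rackFL [[608, 160], [609, 156], [605, 156], [614, 161]]
shelfR [[613, -189], [609, -202], [611, -183], [616, -191]]
saltFR [[589, -175], [589, -182], [590, -173], [590, -178]]
saltFL [[596, -121], [594, -127], [595, -121], [594, -125]]
binFR [[616, 97], [618, 96], [612, 79], [614, 83]]
binFL [[623, 150], [624, 146], [622, 149], [623, 150]]
```

```bash
cat > plan.py <<'E'
from h import *
from scipy.spatial.transform import Rotation as R
np.set_printoptions(precision=4,suppress=True)
def Rt(yaw,th):
    y,t=np.radians([yaw,th]);f=np.array([np.cos(y),np.sin(y),0]);z=f*np.sin(t)-[0,0,np.cos(t)];x=-f*np.cos(t)-[0,0,np.sin(t)]
    return np.c_[x,np.cross(z,x),z]
def go(p,yaw,th):
    o=ctrl.get_obs();r=R.from_matrix(Rt(yaw,th)@R.from_rotvec(o['tool_rot']).as_matrix().T).as_rotvec()
    print('t',o['t'],'pos',np.array(o['tool_pos']),'F',np.array(o['contact_force']),'| shift',(np.array(p)-o['tool_pos'])/.4,'turn',r/np.pi,'rows',np.linalg.norm(np.array(p)-o['tool_pos'])/.0417,np.degrees(np.linalg.norm(r))/7.16)
E
python3 - <<'E'
from plan import *
f=np.array([.9956,-.0941,0])
print(onz('top',(321.5,156.6),.16),onz('top',(450.4,230.4),.155),onz('scene',(352.7,183.5),.16),onz('scene',(409.8,289.1),.155))
tcp=np.array([.650,-.035,.148]); pre=tcp-.11*(f*np.sin(np.radians(50))-[0,0,np.cos(np.radians(50))]);print(pre)
go(pre,-5.4,50)
E
```

```text
[ 0.6419 -0.0327  0.16  ] [ 0.4588 -0.2965  0.155 ] [ 0.6408 -0.0366  0.16  ] [ 0.4581 -0.3013  0.155 ]
[ 0.5661 -0.0271  0.2187]
t 2.5833 pos [ 0.4196 -0.2133  0.411 ] F [-0.2245 -0.1918  0.6136] | shift [ 0.3662  0.4655 -0.4808] turn [-0.0183 -0.1102 -0.0153] rows 7.317499526468209 2.834833908251512
```

Request:
jog_arm([
  [-1,[0.366,0.466,-0.48],[-0.018,-0.11,-0.015]],
  [-1,[0.366,0.466,-0.48],[-0.018,-0.11,-0.015]],
  [-1,[0.366,0.466,-0.48],[-0.018,-0.11,-0.015]],
  [-1,[0.366,0.466,-0.48],[-0.018,-0.11,-0.015]],
  [-1,[0.366,0.466,-0.48],[-0.018,-0.11,-0.015]],
  [-1,[0.366,0.466,-0.48],[-0.018,-0.11,-0.015]],
  [-1,[0.366,0.466,-0.48],[-0.018,-0.11,-0.015]],
  [-1,[0.366,0.466,-0.48],[-0.018,-0.11,-0.015]],
  [-1,[0.366,0.466,-0.48],[-0.018,-0.11,-0.015]],
  [-1,[0.366,0.466,-0.48],[-0.018,-0.11,-0.015]],
  [-1,[0.366,0.466,-0.48],[-0.018,-0.11,-0.015]],
])

```text
t: 3.5
tool_pos: [0.5657, -0.0272, 0.2215]
tool_rot: [0.107, 2.264, -0.049]
contact_force: [0.3, -0.0, 0.2]
opening: 0.0855
grip_force: 0.0
```

Run:
```python
from plan import *
go([.650,-.035,.148],-5.4,50)
snap('wrist','w3')
```

```text
t 3.5 pos [ 0.5657 -0.0272  0.2215] F [ 0.3418 -0.0097  0.2303] | shift [ 0.2108 -0.0196 -0.1836] turn [-0.      0.001  -0.0001] rows 2.688572762741469 0.024603178332628328
```

View pics/w3.png

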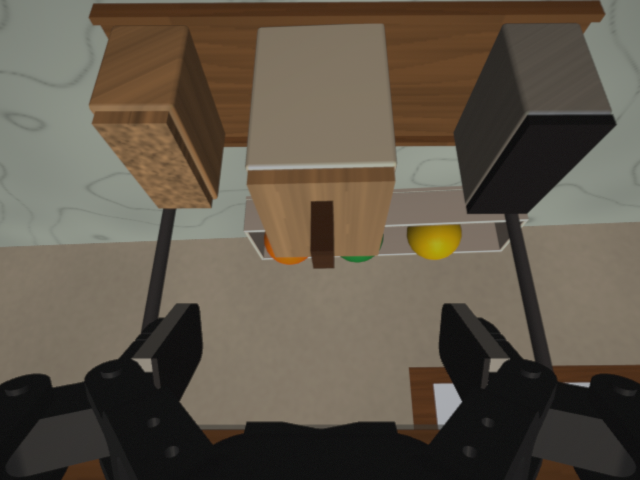

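Request:
jog_arm([
  [-1,[0.07,-0.007,-0.059],[0,0,0]],
  [-1,[0.14,-0.013,-0.118],[0,0,0]],
  [-1,[0.18,-0.017,-0.152],[0,0,0]],
  [-1,[0.2,-0.019,-0.169],[0,0,0]],
  [-1,[0.211,-0.02,-0.178],[0,0,0]],
  [-1,[0.211,-0.02,-0.178],[0,0,0]],
  [-1,[0.211,-0.02,-0.178],[0,0,0]],
])

```text
t: 4.13
tool_pos: [0.65, -0.0371, 0.1497]
tool_rot: [0.11, 2.265, -0.051]
contact_force: [-0.1, -0.3, -0.1]
opening: 0.0853
grip_force: 0.0
```

Request:
jog_arm([
  [1,[0,0,0],[0,0,0]],
  [1,[0,0,0],[0,0,0]],
  [1,[0,0,0],[0,0,0]],
  [1,[0,0,0],[0,0,0]],
  [1,[0,0,0],[0,0,0]],
  [1,[0,0,0],[0,0,0]],
  [1,[0,0,0],[0,0,0]],
  [1,[0,0,0],[0,0,0]],
  [1,[0,0,0],[0,0,0]],
  [1,[0,0,0],[0,0,0]],
], squeeze=40)

```text
t: 4.97
tool_pos: [0.6496, -0.0361, 0.1481]
tool_rot: [0.109, 2.267, -0.05]
contact_force: [-3.7, 1.2, 1.9]
opening: 0.0132
grip_force: 40.5
```

Request:
jog_arm([
  [1,[0.002,0.02,0],[0,0,0]],
  [1,[0.004,0.04,0],[0,0,0]],
  [1,[0.006,0.065,0],[0,0,0]],
  [1,[0.0085,0.09,0],[0,0,0]],
  [1,[0.011,0.115,0],[0,0,0]],
  [1,[0.013,0.14,0],[0,0,0]],
  [1,[0.015,0.16,0],[0,0,0]],
  [1,[0.017,0.175,0],[0,0,0]],
  [1,[0.0178,0.187,0],[0,0,0]],
  [1,[0.0178,0.187,0],[0,0,0]],
  [1,[0.0178,0.187,0],[0,0,0]],
])

```text
t: 5.88
tool_pos: [0.6569, 0.0391, 0.1483]
tool_rot: [0.109, 2.266, -0.049]
contact_force: [-3.2, 3.3, 2.7]
opening: 0.0131
grip_force: 40.8
```

Request:
jog_arm([
  [1,[0.0005,0.005,0],[0,0,0]],
  [1,[0.001,0.01,0],[0,0,0]],
  [1,[0.001,0.01,0],[0,0,0]],
])

```text
t: 6.13
tool_pos: [0.6573, 0.0423, 0.1483]
tool_rot: [0.11, 2.267, -0.051]
contact_force: [-3.6, -1.1, 2.8]
opening: 0.0131
grip_force: 40.8
```

Request:
jog_arm([
  [1,[0.0005,0.005,0],[0,0,0]],
  [1,[0.0005,0.005,0],[0,0,0]],
  [1,[0.0005,0.005,0],[0,0,0]],
])

```text
t: 6.38
tool_pos: [0.6575, 0.0444, 0.1483]
tool_rot: [0.11, 2.266, -0.05]
contact_force: [-3.2, -1.0, 3.4]
opening: 0.0131
grip_force: 40.9
```

Request:
jog_arm([
  [1,[0.0005,0.005,0],[0,0,0]],
  [1,[0.0005,0.005,0],[0,0,0]],
  [1,[0.0005,0.005,0],[0,0,0]],
])

```text
t: 6.63
tool_pos: [0.6577, 0.0466, 0.1482]
tool_rot: [0.109, 2.266, -0.05]
contact_force: [-4.0, -0.8, 3.7]
opening: 0.0129
grip_force: 40.9
```

Request:
jog_arm([
  [1,[0.0005,0.005,0],[0,0,0]],
  [1,[0.0005,0.005,0],[0,0,0]],
  [1,[0.0005,0.005,0],[0,0,0]],
])

```text
t: 6.88
tool_pos: [0.658, 0.0476, 0.1486]
tool_rot: [0.108, 2.267, -0.053]
contact_force: [-5.6, -6.4, 5.0]
opening: 0.0136
grip_force: 41.3
```

Request:
jog_arm([
  [1,[0.0005,0.005,0],[0,0,0]],
  [1,[0.0005,0.005,0],[0,0,0]],
  [1,[0.0005,0.005,0],[0,0,0]],
])

```text
t: 7.13
tool_pos: [0.6582, 0.0483, 0.1489]
tool_rot: [0.108, 2.267, -0.056]
contact_force: [-8.0, -12.1, 7.5]
opening: 0.0132
grip_force: 42.8
```

Request:
jog_arm([
  [1,[0.0004,0.004,0],[0,0,0]],
  [1,[0.0004,0.004,0],[0,0,0]],
  [1,[0.0004,0.004,0],[0,0,0]],
])

```text
t: 7.38
tool_pos: [0.6583, 0.0487, 0.1492]
tool_rot: [0.108, 2.267, -0.059]
contact_force: [-14.3, -17.4, 11.0]
opening: 0.0132
grip_force: 44.3
```

Request:
jog_arm([
  [1,[-0.0004,-0.005,0],[0,0,0]],
  [1,[-0.0004,-0.005,0],[0,0,0]],
  [1,[-0.0005,-0.008,0],[0,0,0]],
  [1,[-0.0005,-0.008,0],[0,0,0]],
  [1,[-0.0005,-0.008,0],[0,0,0]],
])

```text
t: 7.8
tool_pos: [0.6582, 0.0477, 0.1488]
tool_rot: [0.108, 2.266, -0.053]
contact_force: [-7.4, -8.1, 6.5]
opening: 0.0135
grip_force: 41.6
```

Request:
jog_arm([
  [-1,[0,0,0],[0,0,0]],
  [-1,[0,0,0],[0,0,0]],
  [-1,[0,0,0],[0,0,0]],
  [-1,[0,0,0],[0,0,0]],
  [-1,[0,0,0],[0,0,0]],
  [-1,[0,0,0],[0,0,0]],
  [-1,[-0.07,0.007,0.06],[0,0,0]],
  [-1,[-0.14,0.014,0.12],[0,0,0]],
  [-1,[-0.21,0.02,0.18],[0,0,0]],
  [-1,[-0.21,0.02,0.18],[0,0,0]],
  [-1,[-0.21,0.02,0.18],[0,0,0]],
])

```text
t: 8.72
tool_pos: [0.5744, 0.0574, 0.2248]
tool_rot: [0.109, 2.259, -0.049]
contact_force: [0.8, -0.1, -0.4]
opening: 0.0855
grip_force: 0.0
```

Run:
```python
from plan import *
import pickle
pickle.dump(ctrl.get_calibration('wrist'),open('w4.pkl','wb'));im=snap('wrist','w4')
cv2.imwrite('pics/w4c.png',cv2.resize(im[0:280,60:620,::-1],(800,400),interpolation=cv2.INTER_CUBIC))
go([.566,0.055,.22],-5.4,50)
```

```text
t 8.7667 pos [0.574  0.0572 0.2217] F [-0.1988 -0.7313  0.2757] | shift [-0.0201 -0.0056 -0.0043] turn [-0.0002  0.001   0.0005] rows 0.20391967571456565 0.02739857124204496
```

View pics/w4c.png

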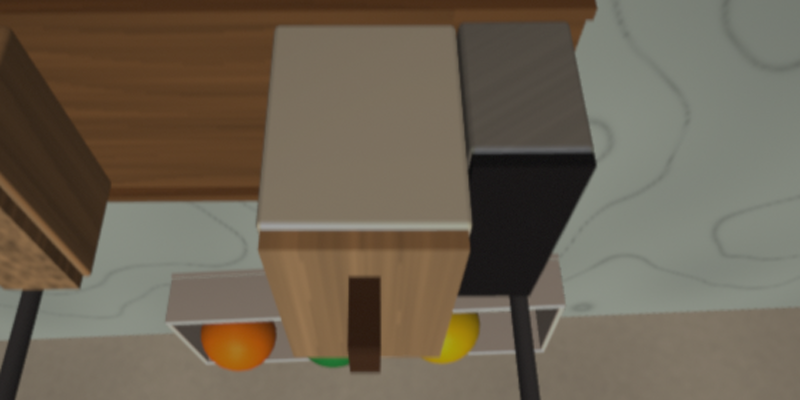

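White is flush: the seam with the bin is closed near crop column 460, and both fronts lie parallel at rows 22–25. Next is the red canister.

Run:
```python
from plan import *
import pickle
c=pickle.load(open('w4.pkl','rb'));q=lambda u,v,z:onz('',(60+u*.7,v*.7),z,c)[:2]
for n,a,b,z in(('lidfront',(258,230),(470,232),.136),('whitebot',(276,25),(455,26),.006),('binbot',(460,22),(575,21),.006),('bintop',(470,152),(592,153),.096)):
    A,B=q(*a,z),q(*b,z);d=B-A;print(n,A,B,np.linalg.norm(d),'yaw',np.degrees(np.arctan2(-d[0],d[1])))
go([.387,-.321,.28],17,50)
```

```text
lidfront [0.5988 0.0126] [0.6078 0.0929] 0.08081824981529567 yaw -6.4286246127117455
whitebot [0.6121 0.0073] [0.6211 0.0952] 0.0883400221951606 yaw -5.824348447340256
binbot [0.6191 0.0976] [0.624  0.1536] 0.056252037363376736 yaw -4.922548851229936
bintop [0.6092 0.0957] [0.6146 0.1459] 0.05050261384664882 yaw -6.147724793570358
t 8.7667 pos [0.574  0.0572 0.2217] F [-0.1988 -0.7313  0.2757] | shift [-0.4676 -0.9456  0.1457] turn [-0.0004  0.0009  0.1249] rows 10.214403584167997 3.140885967096256
```

Request:
jog_arm([
  [-1,[-0.468,-0.945,0.15],[0,0,0.125]],
  [-1,[-0.468,-0.945,0.15],[0,0,0.125]],
  [-1,[-0.468,-0.945,0.15],[0,0,0.125]],
  [-1,[-0.468,-0.945,0.15],[0,0,0.125]],
  [-1,[-0.468,-0.945,0.15],[0,0,0.125]],
  [-1,[-0.468,-0.945,0.15],[0,0,0.125]],
  [-1,[-0.468,-0.945,0.15],[0,0,0.125]],
  [-1,[-0.468,-0.945,0.15],[0,0,0.125]],
  [-1,[-0.468,-0.945,0.15],[0,0,0.125]],
  [-1,[-0.468,-0.945,0.15],[0,0,0.125]],
  [-1,[-0.468,-0.945,0.15],[0,0,0.125]],
  [-1,[-0.468,-0.945,0.15],[0,0,0.125]],
])

```text
t: 9.77
tool_pos: [0.4238, -0.2454, 0.2602]
tool_rot: [-0.328, 2.251, 0.163]
contact_force: [0.4, -1.1, 0.0]
opening: 0.0853
grip_force: 0.0
```

Run:
```python
from plan import *
go([.387,-.321,.214],17,50);print(ctrl.get_obs()['q'])
```

```text
t 9.7667 pos [ 0.4238 -0.2454  0.2602] F [ 0.4049 -1.0649  0.0406] | shift [-0.0919 -0.1891 -0.1154] turn [-0.0022 -0.0009  0.0013] rows 2.3007883364197843 0.06721846278595697
[-1.1501 -0.5565  2.234   0.8789  1.409  -3.1359]
```

```bash
cat > ik.py <<'E'
from plan import *
D,O,L2,L3,H=.2804,.0739,.428,.600,.1405
def ik(p,yaw,th,M=None):
    M=Rt(yaw,th) if M is None else M; w=np.array(p)-D*M[:,2]; r=np.sqrt(w[0]**2+w[1]**2-O**2); q1=np.arctan2(w[1],w[0])-np.arctan2(O,r)
    z=w[2]-H; d2=r*r+z*z; q3=np.arccos((d2-L2**2-L3**2)/(2*L2*L3)); q2=np.arctan2(r,z)-np.arctan2(L3*np.sin(q3),L2+L3*np.cos(q3))
    W=(R.from_euler('z',q1)*R.from_euler('y',q2+q3)).inv()*R.from_matrix(M)
    a=W.as_euler('ZYZ'); return np.array([q1,q2,q3,a[0],a[1],(a[2]-np.pi/2+np.pi)%(2*np.pi)-np.pi])
E
python3 - <<'E'
from ik import *
o=ctrl.get_obs();print('act',o['q']);print('mod',ik(o['tool_pos'],0,0,R.from_rotvec(o['tool_rot']).as_matrix()))
print('start',ik([.219,.585,.231],0,0,R.from_rotvec([-.559,-3.091,.002]).as_matrix()))
for n,p,y in(('white',[.65,-.035,.148],-5.4),('redpre',[.387,-.321,.214],17),('redgrip',[.468,-.296,.143],17),('redlift',[.468,-.296,.2],17),('front',[.5,-.05,.2],-5.4),('place',[.65,-.042,.15],-5.4)):
    for th in(40,50): print(n,th,ik(p,y,th))
E
```

```text
act [-1.1501 -0.5565  2.234   0.8789  1.409  -3.1359]
mod [-1.1512 -0.5557  2.2326  0.8788  1.4102 -3.1361]
start [ 1.094   0.0545  1.6106  0.0001  1.4779 -0.119 ]
white 40 [-0.1959 -0.243   2.1415  0.1249  0.551  -1.7554]
white 50 [-0.204  -0.3033  2.2508  0.2584  0.3347 -1.8862]
redpre 40 [-1.2218 -0.3982  2.1469  0.7092  1.4013  3.0661]
redpre 50 [-1.3038 -0.3959  2.2042  0.8822  1.4413  2.9398]
redgrip 40 [-1.0299 -0.2755  2.1766  0.7465  1.1643  3.1054]
redgrip 50 [-1.106  -0.2746  2.2374  0.9457  1.1982  2.9325]
redlift 40 [-1.0299 -0.3187  2.1116  0.7187  1.2448 -3.1003]
redlift 50 [-1.106  -0.3291  2.179   0.9137  1.2658  3.0285]
front 40 [-0.3341 -0.7275  2.3739  0.2099  0.8223 -1.9   ]
front 50 [-0.3635 -0.8457  2.4901  0.3343  0.6702 -2.0121]
place 40 [-0.2106 -0.244   2.1388  0.1418  0.5565 -1.7807]
place 50 [-0.22   -0.3046  2.2483  0.29    0.3425 -1.9259]
```

Run:
```python
from ik import *
fin=np.array([.459,-.299,.147])
for th in(42,45,48):
  for yaw in(6,8,10,12):
    y,t=np.radians([yaw,th]);f=np.array([np.cos(y),np.sin(y),0]);zt=f*np.sin(t)-[0,0,np.cos(t)]
    tcp=fin-.004*f+[0,0,.0075]+.0187*zt; pre=tcp-.09*zt
    print(th,yaw,'tcp',tcp,'pre',pre,'q6',[round(ik(p,yaw,th)[5],3) for p in(pre,pre+[0,0,.03],tcp,tcp+[0,0,.04])])
```

```text
42 6 tcp [ 0.4675 -0.2981  0.1406] pre [ 0.4076 -0.3044  0.2075] q6 [np.float64(-3.027), np.float64(-2.988), np.float64(-3.039), np.float64(-2.977)]
42 8 tcp [ 0.4674 -0.2978  0.1406] pre [ 0.4078 -0.3062  0.2075] q6 [np.float64(-3.063), np.float64(-3.025), np.float64(-3.074), np.float64(-3.012)]
42 10 tcp [ 0.4674 -0.2975  0.1406] pre [ 0.4081 -0.308   0.2075] q6 [np.float64(-3.099), np.float64(-3.06), np.float64(-3.108), np.float64(-3.047)]
42 12 tcp [ 0.4673 -0.2972  0.1406] pre [ 0.4084 -0.3098  0.2075] q6 [np.float64(-3.133), np.float64(-3.095), np.float64(-3.14), np.float64(-3.08)]
45 6 tcp [ 0.4682 -0.298   0.1413] pre [ 0.4049 -0.3047  0.2049] q6 [np.float64(-3.082), np.float64(-3.04), np.float64(-3.099), np.float64(-3.031)]
45 8 tcp [ 0.4681 -0.2977  0.1413] pre [ 0.4051 -0.3066  0.2049] q6 [np.float64(-3.117), np.float64(-3.076), np.float64(-3.132), np.float64(-3.065)]
45 10 tcp [ 0.4681 -0.2974  0.1413] pre [ 0.4054 -0.3084  0.2049] q6 [np.float64(3.132), np.float64(-3.11), np.float64(3.119), np.float64(-3.098)]
45 12 tcp [ 0.468  -0.2971  0.1413] pre [ 0.4058 -0.3103  0.2049] q6 [np.float64(3.099), np.float64(3.14), np.float64(3.088), np.float64(-3.13)]
48 6 tcp [ 0.4688 -0.298   0.142 ] pre [ 0.4023 -0.305   0.2022] q6 [np.float64(-3.137), np.float64(-3.092), np.float64(3.125), np.float64(-3.086)]
48 8 tcp [ 0.4688 -0.2976  0.142 ] pre [ 0.4026 -0.3069  0.2022] q6 [np.float64(3.112), np.float64(-3.127), np.float64(3.093), np.float64(-3.119)]
48 10 tcp [ 0.4687 -0.2973  0.142 ] pre [ 0.4029 -0.3089  0.2022] q6 [np.float64(3.079), np.float64(3.123), np.float64(3.063), np.float64(3.133)]
48 12 tcp [ 0.4687 -0.2969  0.142 ] pre [ 0.4033 -0.3108  0.2022] q6 [np.float64(3.048), np.float64(3.092), np.float64(3.034), np.float64(3.103)]
```

Run:
```python
from plan import *
go([.405,-.305,.225],6,45)
```

```text
t 9.7667 pos [ 0.4238 -0.2454  0.2602] F [ 0.4049 -1.0649  0.0406] | shift [-0.0469 -0.1491 -0.0879] turn [-0.0077  0.0266 -0.0597] rows 1.7202994612742475 1.6543848979646363
```

Request:
jog_arm([
  [-1,[0,0,0],[-0.008,0.027,-0.06]],
  [-1,[0,0,0],[-0.008,0.027,-0.06]],
  [-1,[-0.047,-0.149,-0.088],[-0.008,0.027,-0.06]],
  [-1,[-0.047,-0.149,-0.088],[-0.008,0.027,-0.06]],
  [-1,[-0.047,-0.149,-0.088],[-0.008,0.027,-0.06]],
  [-1,[-0.047,-0.149,-0.088],[-0.008,0.027,-0.06]],
])

```text
t: 10.27
tool_pos: [0.4058, -0.3031, 0.2233]
tool_rot: [-0.125, 2.357, 0.052]
contact_force: [-0.1, 0.4, -0.1]
opening: 0.0857
grip_force: 0.0
```

Run:
```python
from plan import *
go([.468,-.298,.1425],6,45);print(ctrl.get_obs()['q'])
import pickle
c=ctrl.get_calibration('wrist');im=snap('wrist','w5');pickle.dump(c,open('w5.pkl','wb'))
for p in([.459,-.299,.164],[.459,-.299,.147]): print(proj('',p,c))
```

```text
t 10.2667 pos [ 0.4058 -0.3031  0.2233] F [-0.137   0.3693 -0.0653] | shift [ 0.1555  0.0127 -0.2019] turn [-0.0001 -0.001  -0.0004] rows 2.4474278448793845 0.027645270426194496
[-1.1894 -0.5125  2.2372  0.7905  1.2685 -3.0547]
[316.1835 242.1779]
[316.3344 217.2436]
```

View pics/w5.png

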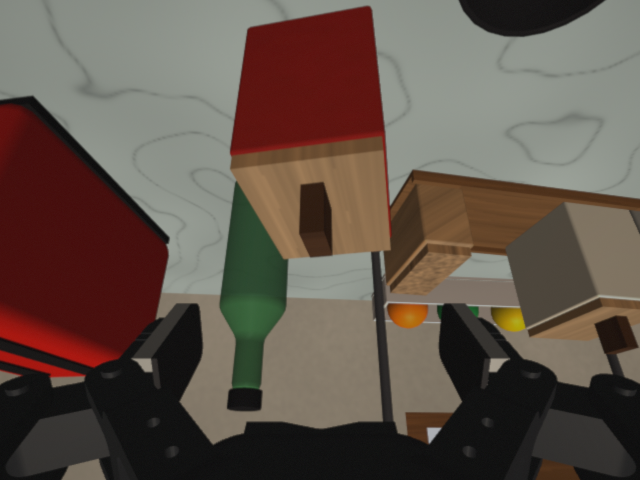

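Request:
jog_arm([
  [-1,[0.04,0.003,-0.07],[0,0,0]],
  [-1,[0.08,0.006,-0.13],[0,0,0]],
  [-1,[0.12,0.009,-0.17],[0,0,0]],
  [-1,[0.145,0.012,-0.192],[0,0,0]],
  [-1,[0.155,0.012,-0.201],[0,0,0]],
  [-1,[0.155,0.012,-0.201],[0,0,0]],
  [-1,[0.155,0.012,-0.201],[0,0,0]],
])

```text
t: 10.9
tool_pos: [0.4689, -0.2978, 0.1469]
tool_rot: [-0.132, 2.353, 0.045]
contact_force: [0.0, 0.8, 0.1]
opening: 0.0853
grip_force: 0.0
```

Request:
jog_arm([
  [1,[0,0,0],[0,0,0]],
  [1,[0,0,0],[0,0,0]],
  [1,[0,0,0],[0,0,0]],
  [1,[0,0,0],[0,0,0]],
  [1,[0,0,0],[0,0,0]],
  [1,[0,0,0],[0,0,0]],
  [1,[0,0,0],[0,0,0]],
  [1,[0,0,0],[0,0,0]],
  [1,[0,0,0],[0,0,0]],
  [1,[0,0,0],[0,0,0]],
  [1,[0,0,0],[0,0,0]],
], squeeze=70)

```text
t: 11.82
tool_pos: [0.4688, -0.298, 0.1469]
tool_rot: [-0.131, 2.353, 0.044]
contact_force: [1.4, 1.5, 3.0]
opening: 0.012
grip_force: 74.3
```

Run:
```python
from plan import *
go([.468,-.298,.18],6,45);print(ctrl.get_obs()['q'])
```

```text
t 11.8167 pos [ 0.4688 -0.298   0.1469] F [1.3504 1.4927 3.0169] | shift [-0.0021 -0.0001  0.0827] turn [ 0.0023  0.0002 -0.0012] rows 0.7933437276396985 0.06485715863511526
[-1.041  -0.3035  2.2267  0.8524  1.0241 -3.1146]
```

Request:
jog_arm([
  [1,[0,0,0.025],[0,0,0]],
  [1,[0,0,0.05],[0,0,0]],
  [1,[0,0,0.08],[0,0,0]],
  [1,[0,0,0.1],[0,0,0]],
  [1,[0,0,0.1],[0,0,0]],
  [1,[0,0,0.1],[0,0,0]],
])

```text
t: 12.32
tool_pos: [0.4686, -0.2984, 0.1875]
tool_rot: [-0.132, 2.353, 0.042]
contact_force: [-0.0, 0.5, -4.0]
opening: 0.0128
grip_force: 73.8
```

Run:
```python
from ik import *
go([.505,-.12,.187],-5.4,45);print(ik([.505,-.12,.187],-5.4,45))
im=snap('wrist','w6');c=ctrl.get_calibration('wrist')
```

```text
t 12.3167 pos [ 0.4686 -0.2984  0.1875] F [-0.0322  0.4989 -3.954 ] | shift [ 0.0909  0.446  -0.0012] turn [ 0.0029 -0.0001 -0.0645] rows 4.366137262237498 1.622320670288353
[-0.5485 -0.7112  2.4149  0.4661  0.762  -2.2523]
```

View pics/w6.png

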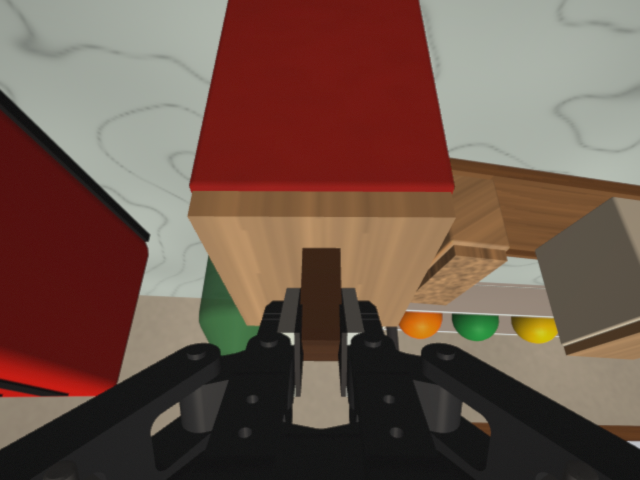

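Request:
jog_arm([
  [1,[0.005,0.03,0],[0,0,-0.008]],
  [1,[0.015,0.09,0],[0,0,-0.016]],
  [1,[0.025,0.16,0],[0,0,-0.024]],
  [1,[0.037,0.23,0],[0,0,-0.033]],
  [1,[0.048,0.3,0],[0,0,-0.043]],
  [1,[0.058,0.36,0],[0,0,-0.052]],
  [1,[0.066,0.41,0],[0,0,-0.06]],
  [1,[0.071,0.44,0],[0,0,-0.0645]],
  [1,[0.071,0.446,0],[0,0,-0.0645]],
  [1,[0.071,0.446,0],[0,0,-0.0645]],
  [1,[0.071,0.446,-0.03],[0,0,-0.0645]],
  [1,[0.071,0.446,-0.06],[0,0,-0.0645]],
])

```text
t: 13.37
tool_pos: [0.4972, -0.1208, 0.1626]
tool_rot: [0.109, 2.354, -0.056]
contact_force: [0.3, -0.7, -4.8]
opening: 0.0125
grip_force: 73.9
```

Request:
jog_arm([
  [1,[0,0,-0.015],[0,0,0]],
  [1,[0,0,-0.025],[0,0,0]],
  [1,[0,0,-0.032],[0,0,0]],
  [1,[0,0,-0.036],[0,0,0]],
  [1,[0,0,-0.036],[0,0,0]],
])

```text
t: 13.78
tool_pos: [0.4969, -0.1199, 0.1478]
tool_rot: [0.109, 2.355, -0.054]
contact_force: [-0.1, -0.3, -3.6]
opening: 0.0125
grip_force: 73.8
```

Request:
jog_arm([
  [1,[0,0,-0.003],[0,0,0]],
  [-1,[0,0,-0.003],[0,0,0]],
  [-1,[0,0,-0.003],[0,0,0]],
  [-1,[0,0,-0.003],[0,0,0]],
  [-1,[0,0,-0.003],[0,0,0]],
  [-1,[0,0,-0.003],[0,0,0]],
  [-1,[0,0,-0.003],[0,0,0]],
  [-1,[-0.06,0.006,0.06],[0,0,0]],
  [-1,[-0.106,0.01,0.106],[0,0,0]],
  [-1,[-0.106,0.01,0.106],[-0.0026,-0.028,0]],
  [-1,[-0.106,0.01,0.106],[-0.0026,-0.028,0]],
  [-1,[-0.106,0.01,0.106],[-0.0026,-0.028,0]],
])

```text
t: 14.78
tool_pos: [0.4546, -0.1159, 0.1889]
tool_rot: [0.106, 2.269, -0.057]
contact_force: [0.5, -0.5, -0.5]
opening: 0.0854
grip_force: 0.0
```

Run:
```python
from ik import *
np.set_printoptions(precision=4,suppress=True)
go([.4974,-.120,.1415],-5.4,50);print(ik([.4974,-.12,.1415],-5.4,50))
c=ctrl.get_calibration('wrist');im=snap('wrist','w7').astype(int)
m=((im.sum(2)<170)&(im[:,:,0]>im[:,:,2]+8)).astype(np.uint8)
u=proj('',[.4871,-.119,.147],c);print('pred fin',u)
k,l,s,ce=cv2.connectedComponentsWithStats(m)
for j in range(1,k):
    if s[j,4]>150: print(s[j],ce[j])
# red/lid edge line: red mask
r=((im[:,:,0]>70)&(im[:,:,1]<45)).astype(np.uint8);k,l,s,ce=cv2.connectedComponentsWithStats(r)
for j in range(1,k):
    if s[j,4]>2000:
        p=cv2.approxPolyDP(max(cv2.findContours((l==j).astype(np.uint8),0,2)[0],key=len),8,True)[:,0];print('red',p.tolist())
```

```text
t 14.7833 pos [ 0.4546 -0.1159  0.1889] F [ 0.4634 -0.5495 -0.4741] | shift [ 0.1071 -0.0102 -0.1184] turn [ 0.0018 -0.0009  0.0006] rows 1.534831928361795 0.05237661568722926
[-0.5868 -0.7589  2.5469  0.6442  0.6474 -2.4428]
pred fin [319.1741 244.5144]
[  227     0   413   165 30568] [339.2464  89.4877]
[572 155  25  76 165] [584.  192.6]
[ 307  208   29   82 2245] [320.9849 248.0463]
[   0  210   61  171 7559] [ 24.1908 294.0343]
[404 216  35   5 171] [421.     218.0175]
[466 281  32  30 311] [482.9068 296.0161]
[ 517  300   41   47 1501] [536.7102 323.2838]
[436 383  25  50 716] [446.4679 402.2779]
red [[247, 0], [229, 165], [415, 166], [398, 0]]
red [[3, 220], [0, 376], [46, 366], [38, 305], [57, 243]]
```

Request:
jog_arm([
  [-1,[0.05,-0.005,-0.055],[0,0,0]],
  [-1,[0.08,-0.008,-0.09],[0,0,0]],
  [-1,[0.1,-0.01,-0.11],[0,0,0]],
  [-1,[0.107,-0.01,-0.118],[0,0,0]],
  [-1,[0.107,-0.01,-0.118],[0,0,0]],
  [-1,[0.107,-0.01,-0.118],[0,0,0]],
])

```text
t: 15.33
tool_pos: [0.4983, -0.1196, 0.1441]
tool_rot: [0.103, 2.267, -0.058]
contact_force: [0.1, 0.5, 0.0]
opening: 0.0856
grip_force: 0.0
```

Request:
jog_arm([
  [1,[0,0,0],[0,0,0]],
  [1,[0,0,0],[0,0,0]],
  [1,[0,0,0],[0,0,0]],
  [1,[0,0,0],[0,0,0]],
  [1,[0,0,0],[0,0,0]],
  [1,[0,0,0],[0,0,0]],
  [1,[0,0,0],[0,0,0]],
  [1,[0,0,0],[0,0,0]],
  [1,[0,0,0],[0,0,0]],
  [1,[0,0,0],[0,0,0]],
  [1,[0,0,0],[0,0,0]],
], squeeze=70)

```text
t: 16.25
tool_pos: [0.4982, -0.1201, 0.1437]
tool_rot: [0.104, 2.266, -0.059]
contact_force: [-3.2, -1.8, 3.4]
opening: 0.0124
grip_force: 69.0
```

Request:
jog_arm([
  [1,[0,0,0.015],[0,0,0]],
  [1,[0,0,0.035],[0,0,0]],
  [1,[0,0,0.055],[0,0,0]],
  [1,[0,0,0.062],[0,0,0]],
  [1,[0,0,0.062],[0,0,0]],
  [1,[0,0,0.062],[0,0,0]],
])

```text
t: 16.75
tool_pos: [0.4979, -0.1196, 0.168]
tool_rot: [0.103, 2.267, -0.058]
contact_force: [0.4, 0.4, -3.1]
opening: 0.0126
grip_force: 68.4
```

Run:
```python
from ik import *
o=ctrl.get_obs();print(o['tool_pos'],o['q'])
# lid-back vs front height: red lid in top view projected? check pitch through lid front edge & fin in wrist image
c=ctrl.get_calibration('wrist');im=snap('wrist','w8').astype(int)
r=((im[:,:,0]>70)&(im[:,:,1]<45)).astype(np.uint8);k,l,s,ce=cv2.connectedComponentsWithStats(r)
for j in range(1,k):
    if s[j,4]>2000: print('red',cv2.approxPolyDP(max(cv2.findContours((l==j).astype(np.uint8),0,2)[0],key=len),8,True)[:,0].tolist())
f=np.array([.9956,-.0941]);ey=np.array([.0941,.9956])
fin=np.array(o['tool_pos'][:2])-.0103*f;b=o['tool_pos'][2]-.1415
for s_ in(-1,1): print('pred body front top corner',proj('',[*(fin-.038*f+s_*.045*ey),b+.120],c), 'lid back',proj('',[*(fin+.082*f+s_*.045*ey),b+.13],c))
for n in('top','scene'):
    im=snap(n,n[0]+'1').astype(int);m=((im[:,:,0]>95)&(im[:,:,0]>im[:,:,2]+30)&(im[:,:,1]>60)).astype(np.uint8)
    P=[[*(fin+a*f+s_*.045*ey),b+.13] for a,s_ in((-.038,-1),(-.038,1),(.082,1),(.082,-1))]
    print(n,[proj(n,p).round(1).tolist() for p in P])
    k,l,s,ce=cv2.connectedComponentsWithStats(m); u=proj(n,[*(fin+.05*f),b+.13]).astype(int);j=l[u[1],u[0]];print(u,j,s[j])
    if j: print(cv2.approxPolyDP(max(cv2.findContours((l==j).astype(np.uint8),0,2)[0],key=len),3,True)[:,0].tolist())
```

```text
[ 0.4979 -0.1196  0.168 ] [-0.5808 -0.753   2.5005  0.6039  0.6734 -2.3978]
red [[216, 0], [186, 204], [456, 205], [427, 0]]
pred body front top corner [168.672  199.1675] lid back [239.1833 320.3951]
pred body front top corner [467.5921 201.2373] lid back [398.6994 321.6513]
top [[387.3, 240.2], [344.9, 238.9], [345.9, 185.3], [387.4, 186.5]]
[366 199] 66 [ 346  146   40   81 2209]
[[383, 146], [362, 146], [362, 185], [346, 185], [346, 226], [356, 224], [364, 209], [377, 217], [379, 225], [385, 224]]
scene [[358.4, 266.2], [329.6, 246.9], [355.3, 211.8], [383.8, 230.2]]
[362 230] 105 [ 290  126  121  134 4084]
[[291, 126], [408, 200], [404, 202], [356, 172], [332, 206], [290, 181], [349, 221], [340, 239], [357, 236], [361, 244], [358, 251], [364, 259], [383, 233], [381, 242], [387, 241], [410, 208], [410, 200]]
```

Request:
jog_arm([
  [1,[0.025,0.0,0],[0,0,0]],
  [1,[0.045,0.01,0],[0,0,0]],
  [1,[0.047,0.04,0],[0,0,0]],
  [1,[0.052,0.08,0],[0,0,0]],
  [1,[0.057,0.12,0],[0,0,0]],
  [1,[0.06,0.16,0],[0,0,0]],
  [1,[0.063,0.19,0],[0,0,0]],
  [1,[0.064,0.2,0],[0,0,0]],
  [1,[0.064,0.2,0],[0,0,0]],
  [1,[0.064,0.2,0],[0,0,0]],
])

```text
t: 17.73
tool_pos: [0.5234, -0.0397, 0.1675]
tool_rot: [0.104, 2.268, -0.058]
contact_force: [-0.3, 0.7, -3.0]
opening: 0.0126
grip_force: 68.7
```

Run:
```python
from ik import *
go([.650,-.0513,.167],-5.4,50);print(ik([.650,-.0513,.167],-5.4,50))
```

```text
t 17.7333 pos [ 0.5234 -0.0397  0.1675] F [-0.2868  0.7164 -3.0241] | shift [ 0.3165 -0.0289 -0.0013] turn [ 0.0021 -0.0004  0.0001] rows 3.048864252129069 0.053873810981079115
[-0.241  -0.3207  2.2303  0.3061  0.3807 -1.9509]
```

Request:
jog_arm([
  [1,[0.03,-0.003,0],[0,0,0]],
  [1,[0.07,-0.006,0],[0,0,0]],
  [1,[0.11,-0.01,0],[0,0,0]],
  [1,[0.15,-0.014,0],[0,0,0]],
  [1,[0.18,-0.017,0],[0,0,0]],
  [1,[0.2,-0.018,0],[0,0,0]],
  [1,[0.2,-0.018,0],[0,0,0]],
])

```text
t: 18.32
tool_pos: [0.6047, -0.0484, 0.1682]
tool_rot: [0.106, 2.267, -0.059]
contact_force: [0.4, -0.8, -2.9]
opening: 0.0129
grip_force: 68.7
```

Request:
jog_arm([
  [1,[0.03,-0.003,0],[0,0,0]],
  [1,[0.06,-0.006,0],[0,0,0]],
  [1,[0.085,-0.008,0],[0,0,0]],
  [1,[0.105,-0.01,0],[0,0,0]],
  [1,[0.116,-0.011,0],[0,0,0]],
  [1,[0.116,-0.011,0],[0,0,0]],
  [1,[0.116,-0.011,0],[0,0,0]],
])

```text
t: 18.9
tool_pos: [0.6496, -0.0516, 0.1677]
tool_rot: [0.104, 2.268, -0.058]
contact_force: [0.8, 0.3, -3.9]
opening: 0.0127
grip_force: 68.7
```

Run:
```python
from ik import *
o=ctrl.get_obs();print(o['t'],o['tool_pos'],o['contact_force'])
# back-right/left gap check in top view: red body front vs lip, lid edges vs white
f=np.array([.9956,-.0941]);ey=np.array([.0941,.9956]);fin=np.array(o['tool_pos'][:2])-.0111*f
c=ctrl.get_calibration('wrist');im=snap('wrist','w9').astype(int)
r=((im[:,:,0]>70)&(im[:,:,1]<45)).astype(np.uint8);k,l,s,ce=cv2.connectedComponentsWithStats(r)
for j in range(1,k):
    if s[j,4]>2000: print('red',cv2.approxPolyDP(max(cv2.findContours((l==j).astype(np.uint8),0,2)[0],key=len),8,True)[:,0].tolist())
print('rack lip front top', [proj('',[.665-.071*.9956+y*.0941,-.0195+.0067+y*.9956,.014],c) for y in(-.08,0,.02)])
```

```text
18.9 [ 0.6496 -0.0516  0.1677] [ 0.8027  0.3369 -3.8719]
red [[215, 0], [185, 204], [457, 205], [427, 0]]
rack lip front top [array([207.8988, -92.8625]), array([401.9757, -92.1514]), array([450.602 , -91.9732])]
```

Request:
jog_arm([
  [1,[0,0,-0.008],[0,0,0]],
  [1,[0,0,-0.016],[0,0,0]],
  [1,[0,0,-0.024],[0,0,0]],
  [1,[0,0,-0.032],[0,0,0]],
  [1,[0,0,-0.036],[0,0,0]],
  [1,[0,0,-0.038],[0,0,0]],
  [1,[0,0,-0.038],[0,0,0]],
])

```text
t: 19.53
tool_pos: [0.6498, -0.0513, 0.1522]
tool_rot: [0.104, 2.268, -0.058]
contact_force: [0.1, -0.1, -4.0]
opening: 0.0129
grip_force: 68.7
```

Request:
jog_arm([
  [1,[0,0,-0.004],[0,0,0]],
  [1,[0,0,-0.006],[0,0,0]],
  [1,[0,0,-0.006],[0,0,0]],
])

```text
t: 19.78
tool_pos: [0.6499, -0.0513, 0.1502]
tool_rot: [0.104, 2.267, -0.058]
contact_force: [-0.1, -0.5, -4.8]
opening: 0.0126
grip_force: 68.7
```

Request:
jog_arm([
  [1,[0,0,-0.003],[0,0,0]],
  [1,[0,0,-0.003],[0,0,0]],
  [1,[0,0,-0.003],[0,0,0]],
])

```text
t: 20.03
tool_pos: [0.6503, -0.0515, 0.1498]
tool_rot: [0.104, 2.266, -0.058]
contact_force: [-0.1, 0.6, -2.2]
opening: 0.0128
grip_force: 68.9
```

Request:
jog_arm([
  [1,[0.0005,0.005,0],[0,0,0]],
  [1,[0.001,0.01,0],[0,0,0]],
  [1,[0.0012,0.013,0],[0,0,0]],
  [1,[0.0012,0.013,0],[0,0,0]],
])

```text
t: 20.37
tool_pos: [0.6507, -0.0459, 0.1498]
tool_rot: [0.104, 2.266, -0.058]
contact_force: [-0.9, -0.7, -1.3]
opening: 0.0127
grip_force: 69.2
```

Request:
jog_arm([
  [1,[0.0005,0.005,0],[0,0,0]],
  [1,[0.0005,0.005,0],[0,0,0]],
  [1,[0.0005,0.005,0],[0,0,0]],
])

```text
t: 20.62
tool_pos: [0.6509, -0.044, 0.1497]
tool_rot: [0.104, 2.266, -0.058]
contact_force: [-1.6, -0.3, 0.7]
opening: 0.0127
grip_force: 69.2
```

Request:
jog_arm([
  [1,[0.0005,0.005,0],[0,0,0]],
  [1,[0.0005,0.005,0],[0,0,0]],
  [1,[0.0005,0.005,0],[0,0,0]],
])

```text
t: 20.87
tool_pos: [0.6512, -0.0426, 0.1499]
tool_rot: [0.104, 2.266, -0.059]
contact_force: [-0.9, -3.4, -0.5]
opening: 0.0128
grip_force: 69.1
```

Request:
jog_arm([
  [1,[0.0005,0.005,0],[0,0,0]],
  [1,[0.0005,0.005,0],[0,0,0]],
  [1,[0.0005,0.005,0],[0,0,0]],
])

```text
t: 21.12
tool_pos: [0.6517, -0.042, 0.1503]
tool_rot: [0.104, 2.264, -0.062]
contact_force: [0.4, -10.4, -0.1]
opening: 0.0127
grip_force: 69.2
```

Request:
jog_arm([
  [1,[0.0005,0.005,0],[0,0,0]],
  [1,[0.0005,0.005,0],[0,0,0]],
  [1,[0.0005,0.005,0],[0,0,0]],
])

```text
t: 21.37
tool_pos: [0.6522, -0.0416, 0.1509]
tool_rot: [0.103, 2.263, -0.066]
contact_force: [-1.9, -17.6, 0.9]
opening: 0.0129
grip_force: 69.6
```

Request:
jog_arm([
  [1,[-0.0008,-0.008,0],[0,0,0]],
  [1,[-0.0008,-0.008,-0.001],[0,0,0]],
  [1,[-0.0008,-0.008,-0.001],[0,0,0]],
])

```text
t: 21.62
tool_pos: [0.6515, -0.0424, 0.1499]
tool_rot: [0.105, 2.265, -0.06]
contact_force: [-0.9, -8.2, 1.2]
opening: 0.0124
grip_force: 69.7
```

Request:
jog_arm([
  [-1,[0,0,0],[0,0,0]],
  [-1,[0,0,0],[0,0,0]],
  [-1,[0,0,0],[0,0,0]],
  [-1,[0,0,0],[0,0,0]],
  [-1,[0,0,0],[0,0,0]],
  [-1,[0,0,0],[0,0,0]],
  [-1,[-0.05,0.005,0.042],[0,0,0]],
  [-1,[-0.12,0.011,0.1],[0,0,0]],
  [-1,[-0.2,0.019,0.168],[0,0,0]],
  [-1,[-0.2,0.019,0.168],[0,0,0]],
  [-1,[-0.2,0.019,0.168],[0,0,0]],
  [-1,[-0.2,0.019,0.168],[0,0,0]],
])

```text
t: 22.62
tool_pos: [0.5708, -0.0336, 0.2167]
tool_rot: [0.104, 2.266, -0.058]
contact_force: [0.5, -0.3, 0.7]
opening: 0.0855
grip_force: 0.0
```

Run:
```python
from ik import *
o=ctrl.get_obs();print(o['t'],o['tool_pos'],o['contact_force'])
c=ctrl.get_calibration('wrist');im=snap('wrist','w10').astype(int)
e=lambda y,x=-.06:[.665+x*.9956+y*.0941,-.0195-x*.0941+y*.9956]
for n,y in(('binL',.165),('bin|w',.11),('w|r',.02),('rR',-.07),('salt',-.11)): print(n,proj('',[*e(y),.02],c).round(1),proj('',[*e(y),.08],c).round(1),proj('',[*e(y),.126],c).round(1))
r=((im[:,:,0]>60)&(im[:,:,1]<45)).astype(np.uint8);k,l,s,ce=cv2.connectedComponentsWithStats(r)
for j in range(1,k):
    if s[j,4]>2000: print('red',cv2.approxPolyDP(max(cv2.findContours((l==j).astype(np.uint8),0,2)[0],key=len),4,True)[:,0].tolist())
for row in(60,90,120,150):
    print(row,[im[row,u].tolist() for u in range(0,0)], ' '.join('%d:%d,%d,%d'%(u,*im[row,u]) for u in range(340,430,3)))
```

```text
22.6167 [ 0.5708 -0.0336  0.2167] [ 0.4722 -0.3437  0.7146]
binL [605.7  30.6] [633.8 100.9] [659.6 165.2]
bin|w [522.3  30.2] [542.  100.4] [560.  164.6]
w|r [386.2  29.5] [392.1  99.5] [397.4 163.5]
rR [250.4  28.7] [242.5  98.6] [235.3 162.5]
salt [190.1  28.4] [176.2  98.2] [163.4 162. ]
red [[257, 23], [242, 168], [394, 170], [383, 25]]
60 [] 340:96,21,16 343:95,21,16 346:96,21,17 349:96,21,17 352:95,20,16 355:96,20,17 358:96,20,17 361:96,19,16 364:96,20,16 367:96,20,15 370:96,20,16 373:95,18,15 376:95,18,16 379:96,22,17 382:95,21,15 385:87,19,15 388:77,69,59 391:114,104,88 394:126,115,97 397:127,115,97 400:127,115,97 403:127,115,98 406:128,116,98 409:127,115,98 412:127,115,98 415:127,115,97 418:127,115,98 421:126,114,97 424:127,115,97 427:127,115,98
90 [] 340:95,19,17 343:95,19,14 346:96,21,17 349:96,21,16 352:96,22,17 355:96,19,15 358:96,20,16 361:96,21,16 364:96,21,17 367:96,20,16 370:97,22,18 373:97,22,16 376:97,22,18 379:96,21,16 382:96,22,18 385:95,19,15 388:86,21,17 391:87,79,67 394:117,106,90 397:129,117,99 400:129,117,99 403:129,116,99 406:129,116,99 409:129,117,100 412
[... 242 characters left out ...]
6,21,16 376:96,19,15 379:97,22,17 382:96,20,16 385:96,19,16 388:96,22,18 391:81,27,24 394:95,86,73 397:121,109,93 400:131,118,100 403:131,119,100 406:131,118,100 409:130,118,100 412:130,118,100 415:131,119,101 418:131,118,100 421:130,118,100 424:130,118,100 427:130,118,100
150 [] 340:97,21,17 343:96,20,14 346:96,22,16 349:97,22,17 352:97,20,16 355:98,22,18 358:98,23,18 361:97,21,14 364:98,20,15 367:97,20,15 370:97,21,16 373:97,19,14 376:97,21,17 379:98,22,18 382:96,20,17 385:96,20,15 388:97,21,18 391:94,20,15 394:76,38,32 397:101,92,78 400:124,113,96 403:132,119,101 406:132,119,101 409:133,120,102 412:132,119,101 415:132,119,101 418:132,119,101 421:132,119,101 424:131,119,100 427:132,119,101
```

Run:
```python
from h import *
im=cv2.imread('pics/w10.png')[:,:,::-1].astype(int)
for row in(40,70,100,130,150):
    print(row,' '.join('%d:%d'%(u,im[row,u].sum()) for u in range(505,565,2)))
# bottom edges of white / red / bin
for u in(265,320,375,400,450,500,540,580): print(u,[int(im[v,u].sum()) for v in range(8,36,2)])
```

```text
40 505:333 507:334 509:334 511:331 513:332 515:332 517:331 519:278 521:134 523:158 525:191 527:205 529:220 531:217 533:215 535:219 537:222 539:223 541:223 543:223 545:222 547:221 549:220 551:218 553:224 555:224 557:222 559:221 561:220 563:223
70 505:339 507:338 509:336 511:337 513:337 515:337 517:337 519:338 521:338 523:337 525:335 527:294 529:140 531:159 533:190 535:213 537:230 539:233 541:228 543:227 545:226 547:226 549:226 551:223 553:221 555:225 557:225 559:227 561:230 563:232
100 505:343 507:342 509:344 511:342 513:343 515:342 517:343 519:340 521:340 523:342 525:342 527:342 529:340 531:340 533:339 535:303 537:151 539:154 541:186 543:207 545:219 547:227 549:230 551:231 553:232 555:233 557:229 559:228 561:225 563:228
130 505:345 507:345 509:345 511:345 513:345 515:345 517:345 519:345 521:346 523:345 525:345 527:345 529:345 531:345 533:344 535:343 537:345 539:345 541:342 543:308 545:117 547:70 549:72 551:75 553:71 555:76 557:73 559:73 561:70 563:71
150 505:348 507:348 509:346 511:348 513:348 515:346 517:347 519:348 521:348 523:345 525:347 527:348 529:345 531:345 533:346 535:345 537:345 539:346 541:343 543:345 545:344 547:339 549:287 551:87 553:75 555:71 557:74 559:74 561:76 563:75
265 [146, 148, 178, 195, 198, 199, 194, 166, 130, 130, 131, 126, 130, 123]
320 [149, 153, 186, 203, 204, 204, 198, 169, 129, 129, 129, 129, 129, 131]
375 [148, 156, 192, 207, 206, 209, 198, 171, 133, 129, 130, 131, 131, 128]
400 [145, 157, 190, 210, 211, 209, 202, 266, 328, 333, 332, 334, 332, 334]
450 [145, 153, 188, 204, 205, 203, 208, 257, 328, 330, 333, 334, 334, 333]
500 [148, 148, 183, 192, 195, 194, 198, 242, 322, 329, 329, 331, 331, 331]
540 [150, 158, 193, 205, 204, 202, 200, 213, 216, 217, 218, 220, 220, 218]
580 [143, 155, 190, 197, 199, 197, 192, 212, 220, 220, 218, 220, 220, 220]
```

```bash
python3 -c "
from station import ctrl
print(ctrl.finish_job())"
```

```text
the job is handed in; nothing more can be done
None
```

I handed the job in at 22.6 s of 56 s; no verdict came back. In the last wrist picture, bin, white and red stand in one closed, straight row on the tray floor with the fins to the front, and the gripper is open and clear.

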